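# Turn an oatcake off the trivet onto the slate slab

### The arm

A 6-joint arm with a two-finger parallel gripper is mounted at the origin on the work surface. World frame = base frame: x ahead of the robot, y to its left, z up, the work surface at z = 0. Lengths are in m, angles in rad, forces in N, time in s.
With the tool pointing down it reaches from about 0.35 to 0.975 m from the base axis. Payload 17.4 kg.
Tool frame: the origin (TCP) lies at the very end of the fingers, on their centre line; the grasp point (between the pads) lies 19 mm behind it; z points along the fingers, y is the line along which they close (so a half turn about z gives the same grasp; the last joint's range is limited). The gripper opens to 85 mm and grips with 20 to 120 N. Pads are 22 mm wide; open, the fingers measure 114 mm over their backs; the gripper's body (76 mm by 85 mm) begins 54 mm behind the grasp point. The pads swing forward as they close: fully open they stand 13 mm farther back than shut.
Start: joints at [1.11, 0.116, 1.442, -0, 1.584, -0.038], TCP at [0.277, 0.616, 0.231] pointing down, gripper open.
Joint ranges: [-2.83, 2.83], [-0.83, 2.19], [0.07, 2.5], [-1.14, 4.28], [0.01, 3], [-2.97, 2.97]. Speed limits (rad/s): [1.89, 1.89, 2.22, 3.14, 3.14, 3.14].

### API

Orientations are given as a unit quaternion [w, x, y, z].
In Python, from plant import robot gives the robot as it stands.
- The arm moves only by the shell command python3 inch.py 'ROWS' [OPENING] [FORCE]. ROWS is rows parted by semicolons, their numbers by spaces, 1 to 12 of them, each of 6 numbers: dx, dy, dz in m, then a rotation vector rx, ry, rz in rad; each row is the pose to reach, as a shift and turn from the pose commanded when the command began, along the tool's axes at that moment; what a row does not reach only later rows make up. A row lasts 1/12 s, in which the tool goes at most 0.0417 m and 0.125 rad, less where a joint would pass 70% of its speed; a pose out of reach is approached as far as the arm can. OPENING is the opening from 0.0 (shut) to 1.0 (fully open), set as the command begins (- or left out keeps the last). The fingers move at their own pace and stop on an object; FORCE is the grip in N (left out, the last holds). Time passes only in rows, so rows that do not move let the fingers close. It prints the time, the measured TCP pose, the force, the opening and the grip force at its end.
- robot.observe(): the state, without advancing time (a new reading comes with each control period).
- robot.read_camera(name): name is "scene" or "top"; returns the picture (420x560x3 uint8, blue, green, red); there is no depth.
- robot.calibration(name): a dict with "K" (3x3 intrinsics, pixels), "k1" (the pictures are not rectified: a ray, as slopes to the right and down, at radius r is drawn at 1 + k1 r^2 times it, then the intrinsics apply), "R" (3x3) and "t" (3): a world point X has camera coordinates R X + t. Camera axes: x right, y down, z forward; pixel columns grow to the right and rows downward; lengths in m; the calibration is good to about 2 mm. A picture is of the moment at which its call begins. calibration takes no time and is no camera call.
- robot.finish_job(): hands the job in; it is judged then, once.
The state is a dict: "clock": time; "joint_positions": joint angles; "joint_vel": joint speeds; "joint_efforts": joint torques, N m; "ee_pos": TCP position; "tool_rot": TCP orientation; "ft_force": force on the tool from outside, world axes, zero at the start; "moment": the same for the moment, N m; "gripper_width": opening from 0.0 (shut) to 1.0 (fully open); "grip_force": force on a finger pad.
Only numpy, scipy, OpenCV 4.12 (cv2) and the standard library are available. Lean on these libraries where they do the work, as an engineer would, in place of code of your own. Each camera call takes 0.05 s, during which the arm holds its last target. There are 200 camera calls.

### The job

Take the turner from its rest, lift the oatcake off the iron trivet on its blade and flip it over onto the raised slate slab so that it lies flat and wholly on the slab with its browned side up. Never touch the oatcake with the gripper or drop it from a height, and leave the other things on the worktop alone. Finally lay the turner back in the two notches of its rest, blade level and pointing the same way as before, and let go.

Things in the scene. Friction and masses are not known exactly. Their poses are not given: they have to be found in the camera images.
- turner: Straight kitchen turner (spatula), 0.16 kg. Origin on the handle's axis at the place to grip, between the rest's notches; x along the handle towards the blade, z up from the blade's flat. Handle: dark square bar 16 x 16 mm, 110 mm behind to 90 mm ahead of the origin, set on edge: its flats face 45 degrees up and down, so fingers close squarely on it with the tool leaning 45 degrees to either side.
- blade (a point): Centre of the turner's blade, on the handle's axis, 155 mm ahead of the turner's origin. Flat steel blade 50 mm wide, 100 mm long, 3 mm thick, level at the start, its mid-plane in the handle's axis. The turner's centre of mass is about 35 mm ahead of its origin.
- oatcake: Stiff round oatcake, 100 mm across, 9 mm thick, rim bevelled over the outer 4 mm, about 70 g. Origin at its centre; z axis out of the pale face. One face is pale (up at the start), the other dark brown (down at the start). It starts centred on the trivet within a few mm.
- trivet: Fixed black iron trivet. Origin on the worktop below its centre; x away from the robot. Two rails along x (130 mm long, 8 mm wide, 12 mm deep, top 90 mm above the worktop), 70 mm gap between them, legs under their ends. The gap is open from end to end and free from 6 mm above the worktop up to the oatcake, so a blade can slide in along x beneath it.
- slab: Fixed raised serving slab: dark slate 240 mm (x) by 270 mm (y), 20 mm thick, on a smaller wooden block, top face 70 mm above the worktop, empty. Origin on the worktop below its centre; x and y axes along its sides, x away from the robot.
- rest: Fixed light-wood rest. Origin on the worktop, x along the turner, away from the robot. Two posts 14 mm thick at x = -195 and -50 mm, each with a 90 degree V notch (25 mm to either side, 107 mm tall) that holds the handle's axis 95.5 mm above the worktop; turner's origin at x = -120, y = 0. Base board x -220 to 50 mm, 70 mm wide, 14 mm thick. Free for fingers between the posts.
- eggcup: Loose blue egg cup, 48 mm across, 55 mm tall, beside the trivet; to be left alone. Origin under its centre.
- honey: Loose amber jar with brass lid, 52 mm across, 75 mm tall, beside the blade end of the rest; to be left alone. Origin under its centre.
- pebble: Loose flat stone, 90 mm across, 30 mm tall; to be left alone. Origin under its centre.
- mug: Loose white enamel mug, 80 mm across, 90 mm tall; to be left alone. Origin under its centre.

How it is judged:
On the way, in this order (a step that is already met when the one before it is completed fails the run):
1. the oatcake is lifted clear of the trivet on the turner (z of oatcake in the frame of trivet above 0.104 m and contact force between turner and oatcake above 0.2 N), for 0.1 s.
2. the oatcake lies still, flat and wholly on the slab, brown side up (angle between oatcake's own z axis and vertical above 3.02 rad and z of oatcake in the frame of slab between 0.07 and 0.079 m and x of oatcake in the frame of slab between -0.073 and 0.073 m and y of oatcake in the frame of slab between -0.088 and 0.088 m and linear speed of oatcake below 0.03 m/s), for 0.3 s.
At the end, for the whole second after the job is handed in: The oatcake lies still on the slab, brown side up, flat within 7 degrees, wholly on it (centre within 73 mm of the slab's in x, 88 mm in y); the turner lies still and released in both notches of the rest, within 20 mm of its start along x, blade level within 10 degrees and pointing the same way (all of step 2 and x of turner in the frame of rest between -0.14 and -0.1 m and y of turner in the frame of rest between -0.006 and 0.006 m and z of turner in the frame of rest between 0.09 and 0.101 m and x of blade in the frame of rest between 0 and 0.07 m and y of blade in the frame of rest between -0.02 and 0.02 m and (angle between turner's own z axis and vertical below 0.17 rad or angle between turner's own z axis and vertical above 2.97 rad) and linear speed of turner below 0.03 m/s); the robot touches nothing.
It fails at once if the gripper or arm touches the oatcake (contact force between any of the fingers, the arm and oatcake above 0.3 N).
It fails at once if the oatcake is thrown or dropped from a height (faster than 1.6 m/s) (linear speed of oatcake above 1.6 m/s).
It fails at once if a bystander is moved more than 30 mm (distance of any of eggcup, honey, pebble, mug from where it was at the start of the episode above 0.03 m).
It also fails if it takes over 72 s, if anything falls off the work surface, if the arm or the gripper's body presses on something with over 40 N, if the wrist force passes 120 N, or if a joint passes its speed limit or range.

## Working session

There is one attempt and no reset: what is moved stays moved. The work goes in short steps, Python scripts to look and compute and a shell command to move; the robot and the scene stay as the last step left them, time stands still between calls to the robot, and variables do not carry over. Pictures are saved under pics/ and viewed, at most 13 in all, crops included, and the job is handed in when it is done.

```bash
ls; mkdir -p pics
python3 - <<'E'
from plant import robot
import cv2
s=robot.observe(); print(s)
for n in("scene","top"):
    im=robot.read_camera(n); cv2.imwrite(f"pics/{n}0.png",im); print(n,robot.calibration(n))
E
```

```text
inch.py
pics
plant.py
{'clock': 0.0, 'joint_positions': array([ 1.11015891e+00,  1.16496596e-01,  1.44230204e+00, -3.37053527e-06,
        1.58399525e+00, -3.78192086e-02]), 'joint_vel': array([-1.17045454e-03, -2.24582866e-03,  2.49955755e-04,  3.86560245e-05,
        1.38804174e-04,  1.02461955e-03]), 'joint_efforts': array([-1.67336315e-03, -7.32016611e+01, -6.32478046e+01, -1.08913657e-04,
        6.59458194e-03,  1.27898366e-05]), 'ee_pos': array([0.27690532, 0.61536674, 0.23053218]), 'tool_rot': array([-1.46512762e-04,  2.09837824e-01,  9.77736021e-01, -5.82475142e-04]), 'ft_force': array([-0.04068397, -0.2618891 , -0.79119385]), 'moment': array([ 0.02024715,  0.02636221, -0.01182309]), 'grip_force': 0.0, 'gripper_width': 0.9983286250650268}
scene {'K': array([[498.57932774,   0.        , 274.79456949],
       [  0.        , 498.57932774, 210.17146567],
       [  0.        ,   0.        ,   1.        ]]), 'k1': -0.18559407048389764, 'R': array([[-0.70619224,  0.70776377,  0.01905142],
       [ 0.37218284,  0.39397796, -0.84039354],
       [-0.60230594, -0.58638878, -0.54164171]]), 't': array([ 0.40048229, -0.13969633,  1.86866008])}
top {'K': array([[486.43235113,   0.        , 275.07074236],
       [  0.        , 486.43235113, 210.34558024],
       [  0.        ,   0.        ,   1.        ]]), 'k1': -0.057133886224296354, 'R': array([[-0.01746957, -0.99969245, -0.01760145],
       [-0.99506629,  0.01910286, -0.0973558 ],
       [ 0.0976621 ,  0.01581384, -0.99509398]]), 't': array([0.01742656, 0.5877999 , 1.5989828 ])}
```

View pics/scene0.png

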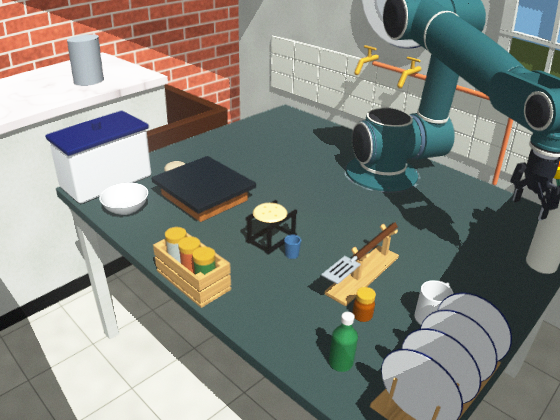

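View pics/top0.png

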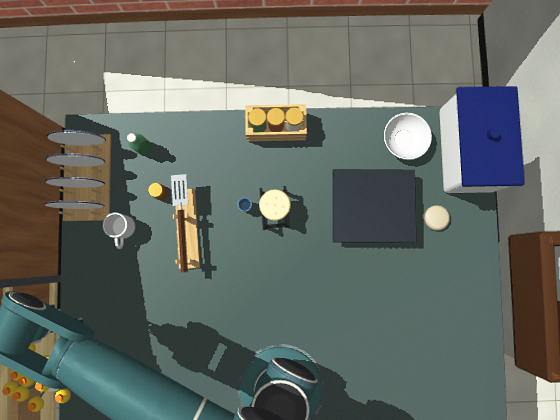

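The scene view shows the slab around (205,185), the oatcake at (270,213) and the turner from (340,268) to (395,228). In the top view, the turner blade is at (179,190), the handle ends at (183,270), the oatcake is at (275,205) and the slab covers (333–415, 169–243). Next I'll take enlarged crops for accurate pixel positions.

Run:
```python
import cv2,numpy as np
t=cv2.imread("pics/top0.png");s=cv2.imread("pics/scene0.png")
def crop(im,c0,c1,r0,r1,f):
    o=cv2.resize(im[r0:r1,c0:c1],None,fx=f,fy=f,interpolation=cv2.INTER_NEAREST)
    for c in range((c0+9)//10*10,c1,10): cv2.line(o,((c-c0)*f,0),((c-c0)*f,8 if c%50 else 20),(0,0,255),1); cv2.putText(o,str(c),((c-c0)*f,20),0,.35,(0,255,255),1)
    for r in range((r0+9)//10*10,r1,10): cv2.line(o,(0,(r-r0)*f),(8,(r-r0)*f),(0,0,255),1); cv2.putText(o,str(r),(9,(r-r0)*f+4),0,.35,(0,255,255),1)
    return o
def put(a,b):
    h=max(a.shape[0],b.shape[0]);o=np.zeros((h,a.shape[1]+b.shape[1],3),np.uint8)
    o[:a.shape[0],:a.shape[1]]=a;o[:b.shape[0],a.shape[1]:]=b;return o
cv2.imwrite("pics/turner.png",put(crop(t,163,213,168,278,5),crop(s,315,405,215,310,5)))
cv2.imwrite("pics/trivet.png",put(crop(t,235,300,178,235,6),crop(s,240,306,195,260,6)))
```

```text
(no output)
```

View pics/turner.png

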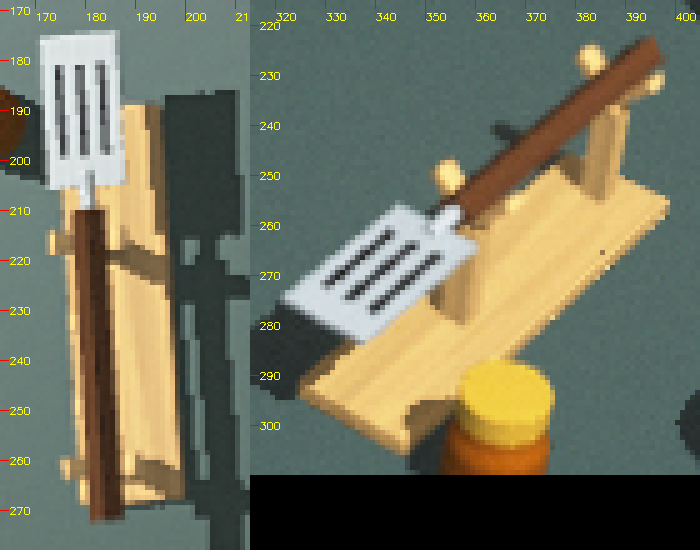

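View pics/trivet.png

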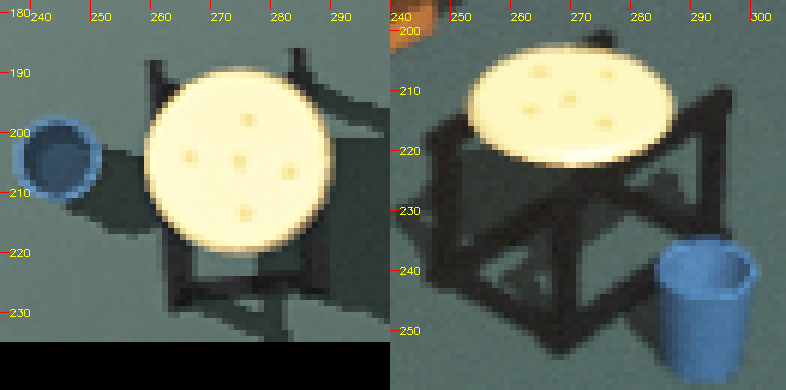

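```bash
cat > h.py <<'E'
import numpy as np,cv2
from scipy.optimize import least_squares
from scipy.spatial.transform import Rotation as R
from plant import robot
C={n:robot.calibration(n) for n in("scene","top")}
def proj(n,X):
    c=C[n];return cv2.projectPoints(np.atleast_2d(np.array(X,float)),cv2.Rodrigues(c["R"])[0],c["t"],c["K"],np.array([c["k1"],0,0,0.]))[0][:,0]
def fit(pts,x0,free=(1,1,1,1)):
    """pts: (view, local point, pixel); pose x,y,z,yaw"""
    free=np.array(free,bool);x0=np.array(x0,float)
    def full(p): q=x0.copy();q[free]=p;return q
    def f(p):
        q=full(p);T=R.from_euler('z',q[3])
        return np.concatenate([proj(n,T.apply(l)+q[:3])[0]-u for n,l,u in pts])
    s=least_squares(f,x0[free],loss='soft_l1');return full(s.x),np.round(f(s.x).reshape(-1,2),1)
E
python3 - <<'E'
from h import *
tu=[("top",(.205,.025,0),(171,175.4)),("top",(.205,-.025,0),(186.6,174)),("top",(.105,-.025,0),(188,204.6)),("top",(.105,.025,0),(172.4,206)),("top",(-.11,0,0),(184.4,271.8)),("top",(.09,0,0),(181,210)),
("scene",(.205,-.025,0),(321.6,274.6)),("scene",(.105,-.025,0),(345,256)),("scene",(.105,.025,0),(360.6,264)),("scene",(.205,.025,0),(338.6,283.6)),("scene",(-.11,0,0),(396,225)),("scene",(.09,0,0),(356,257))]
print("turner",*fit(tu,(.5,.3,.09,0)))
oc=[("top",(0,0,0),(274.7,204.8)),("scene",(0,0,0),(270.2,211.8))]
print("oat top",*fit(oc,(.5,0,.09,0),(1,1,1,0)))
tr=[("top",(.065,.043,0),(259,188)),("top",(.065,.035,0),(261.7,188)),("top",(.065,-.035,0),(283.4,186)),("top",(.065,-.043,0),(286,186)),("scene",(-.065,.043,0),(296.7,210.3)),("scene",(.065,-.043,0),(246.2,216.3)),("scene",(-.065,-.043,0),(275,200))]
print("trivet",*fit(tr,(.5,0,.09,0)))
sl=[("top",(.12,.135,0),(333,169.5)),("top",(.12,-.135,0),(414.5,169.5)),("top",(-.12,-.135,0),(415.5,242.5)),("top",(-.12,.135,0),(333,241.5)),
("scene",(.12,-.135,0),(153,181)),("scene",(-.12,-.135,0),(205,158)),("scene",(-.12,.135,0),(255,186)),("scene",(.12,.135,0),(198,208))]
print("slab",*fit(sl,(.5,-.3,.07,0)))
print("cam",[-c["R"].T@c["t"] for c in C.values()])
E
```

```text
turner [0.497636   0.30697551 0.0955131  0.06024801] [[-0.6  0.4]
 [-1.   0.6]
 [-0.6  0.5]
 [-0.3  0.3]
 [-0.7  0.7]
 [-1.   0.3]
 [-0.6 -0.2]
 [-0.7 -0.1]
 [-0.2  0.1]
 [-1.1 -0.2]
 [-1.7  0.1]
 [-0.5  0.3]]
oat top [0.59818519 0.00760792 0.09674428 0.        ] [[-0.4  0.3]
 [-0.5 -0. ]]
trivet [0.59299793 0.00925297 0.08943416 0.05483665] [[ 0.2  0.1]
 [-0.  -0.1]
 [-0.2  0.3]
 [-0.3  0.1]
 [ 0.2 -0.1]
 [-0.9  0.4]
 [ 0.2 -0.3]]
slab [ 0.59449765 -0.31931347  0.05757942 -0.02128211] [[-0.3  0. ]
 [-0.4  0.2]
 [ 0.3 -0.2]
 [ 0.2  0.6]
 [-2.8 -1.1]
 [ 1.3  0.2]
 [ 0.5 -0.5]
 [-0.9  3.9]]
cam [array([1.46031514, 0.86735173, 0.88711459]), array([ 0.42904428, -0.01909352,  1.64867063])]
```

The turner's measured height (z 0.0955) and the oatcake and trivet heights match the text. Next I'll write the pose helper and work out the pregrasp and grasp.

```bash
cat >> h.py <<'E'
G=.010  # grip point ahead of turner origin
def tool_for(o,yaw,roll=0,pitch=0,lean=np.pi/4,g=None,back=0):
    """TCP pose holding turner with origin o, yaw, roll(+: left side up), pitch(+: nose down); lean of tool to turner's left"""
    T=R.from_euler('ZYX',[yaw,pitch,roll]);g=G if g is None else g
    h,u=T.apply([1,0,0]),T.apply([0,np.sin(lean),np.cos(lean)])
    z=-u;M=R.from_matrix(np.c_[-h,np.cross(z,-h),z])
    return np.array(o)+g*h+(.019-back)*z,M
def cur():
    s=robot.observe();q=s["tool_rot"];return s,np.array(s["ee_pos"]),R.from_quat(q[[1,2,3,0]])
def delta(p,M,ref=None):
    s,p0,M0=cur()
    if ref: p0,M0=ref
    d=M0.inv().apply(p-p0);rv=(M0.inv()*M).as_rotvec()
    print("d",np.round(d,4),"rv",np.round(rv,4),"rows>=",np.ceil(max(np.linalg.norm(d)/.0417,np.linalg.norm(rv)/.125)))
TU=(np.array([.4976,.3070,.0955]),.060)
E
python3 - <<'E'
from h import *
p,M=tool_for(TU[0],TU[1],back=.12);delta(p,M)
p2,M2=tool_for(TU[0],TU[1]);delta(p2,M2,(p,M))
E
```

```text
d [-0.3035 -0.1227  0.0639] rv [ 0.7688 -0.1897 -0.4574] rows>= 8.0
d [-0.    0.    0.12] rv [0. 0. 0.] rows>= 3.0
```

```bash
T="";python3 inch.py '-0.3035 -0.1227 0.0639 0.7688 -0.1897 -0.4574;-0.3035 -0.1227 0.0639 0.7688 -0.1897 -0.4574;-0.3035 -0.1227 0.0639 0.7688 -0.1897 -0.4574;-0.3035 -0.1227 0.0639 0.7688 -0.1897 -0.4574;-0.3035 -0.1227 0.0639 0.7688 -0.1897 -0.4574;-0.3035 -0.1227 0.0639 0.7688 -0.1897 -0.4574;-0.3035 -0.1227 0.0639 0.7688 -0.1897 -0.4574;-0.3035 -0.1227 0.0639 0.7688 -0.1897 -0.4574;-0.3035 -0.1227 0.0639 0.7688 -0.1897 -0.4574;-0.3035 -0.1227 0.0639 0.7688 -0.1897 -0.4574;-0.3035 -0.1227 0.0639 0.7688 -0.1897 -0.4574;-0.3035 -0.1227 0.0639 0.7688 -0.1897 -0.4574' 1.0 100
python3 - <<'E'
from h import *
p2,M2=tool_for(TU[0],TU[1]);delta(p2,M2)
s=robot.observe();print(s["joint_positions"].round(3),s["ft_force"])
for n in("scene","top"): cv2.imwrite(f"pics/{n}1.png",robot.read_camera(n))
a=cv2.imread("pics/scene1.png")[150:330,290:490];b=cv2.imread("pics/top1.png")[160:290,110:260]
a=cv2.resize(a,None,fx=2.5,fy=2.5);b=cv2.resize(b,None,fx=2,fy=2)
o=np.zeros((450,800,3),np.uint8);o[:450,:500]=a;o[:260,500:800]=b;cv2.imwrite("pics/pre.png",o)
E
```

```text
clock: 1.1
ee_pos: [0.503, 0.3798, 0.168]
tool_rot: [0.012, -0.028, 0.924, -0.382]
ft_force: [-0.9, 0.3, -0.0]
gripper_width: 1.006
grip_force: 0.0
d [-1.000e-04 -2.000e-04  1.214e-01] rv [ 0.002   0.0011 -0.0005] rows>= 3.0
[ 0.839  0.372  1.382 -0.569  1.937 -0.848] [-0.85468284  0.25331111 -0.0309914 ]
```

```bash
python3 inch.py '0 0 0.03 0 0 0;0 0 0.06 0 0 0;0 0 0.085 0 0 0;0 0 0.105 0 0 0;0 0 0.12 0.001 0.001 0;0 0 0.121 0.001 0.001 0;0 0 0.121 0.001 0.001 0;0 0 0.121 0.001 0.001 0'
python3 - <<'E'
from h import *
p2,M2=tool_for(TU[0],TU[1]);delta(p2,M2)
for n in("scene","top"): cv2.imwrite(f"pics/{n}2.png",robot.read_camera(n))
a=cv2.imread("pics/scene2.png")[170:310,300:460];b=cv2.imread("pics/top2.png")[165:285,130:220]
a=cv2.resize(a,None,fx=3.2,fy=3.2);b=cv2.resize(b,None,fx=3,fy=3)
o=np.zeros((450,800,3),np.uint8);o[:448,:512]=a;o[:360,512:782]=b;cv2.imwrite("pics/pre2.png",o)
E
```

```text
clock: 1.87
ee_pos: [0.5088, 0.2948, 0.0829]
tool_rot: [0.012, -0.027, 0.924, -0.382]
ft_force: [-0.4, 0.4, 0.7]
gripper_width: 1.001
grip_force: 0.0
d [0.0005 0.0002 0.001 ] rv [ 0.0009  0.0005 -0.0009] rows>= 1.0
```

View pics/pre2.png

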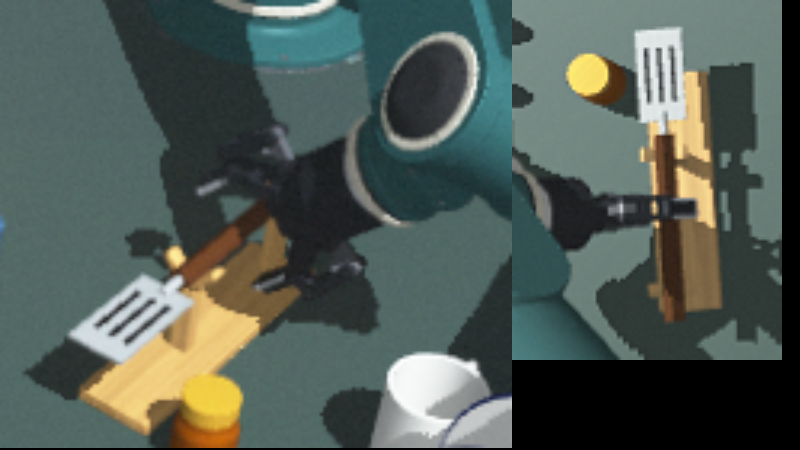

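The fingers straddle the handle at 45°, about halfway between the posts (around (215,205) in the top view). I'll close them now.

```bash
python3 inch.py '0 0 0 0 0 0;0 0 0 0 0 0;0 0 0 0 0 0;0 0 0 0 0 0;0 0 0 0 0 0;0 0 0 0 0 0;0 0 0 0 0 0;0 0 0 0 0 0;0 0 0 0 0 0;0 0 0 0 0 0' 0.0 110
python3 - <<'E'
from h import *
s,p,M=cur();print(s["ft_force"],s["joint_positions"].round(2))
# world +z 0.12 in tool axes
print(M.inv().apply([0,0,.12]))
E
```

```text
clock: 2.8
ee_pos: [0.5086, 0.2939, 0.0822]
tool_rot: [0.011, -0.027, 0.923, -0.383]
ft_force: [-1.3, 1.3, 5.4]
gripper_width: 0.161
grip_force: 107.7
[-1.31666469  1.26220879  5.436315  ] [ 0.75  0.32  1.59 -0.59  1.76 -0.83]
[-1.27980300e-05 -8.48675126e-02 -8.48381114e-02]
```

```bash
python3 - <<'E'
from h import *
s,p,M=cur();np.savez("grasp.npz",p=p,q=M.as_quat())
E
python3 inch.py '0 -0.01 -0.01 0 0 0;0 -0.025 -0.025 0 0 0;0 -0.045 -0.045 0 0 0;0 -0.065 -0.065 0 0 0;0 -0.085 -0.085 0 0 0;0 -0.085 -0.085 0 0 0;0 -0.085 -0.085 0 0 0;0 -0.085 -0.085 0 0 0'
python3 - <<'E'
from h import *
for n in("scene","top"): cv2.imwrite(f"pics/{n}3.png",robot.read_camera(n))
s,p,M=cur();print(p,s["ft_force"])
# predicted turner from grasp
g=np.load("grasp.npz");Mg=R.from_quat(g["q"]);T=R.from_euler('z',TU[1])
rel=Mg.inv()*T;ro=Mg.inv().apply(TU[0]-g["p"]);np.savez("rel.npz",q=rel.as_quat(),o=ro);print(ro,rel.as_euler('ZYX'))
a=cv2.imread("pics/scene3.png");b=cv2.imread("pics/top3.png")
Tn=M*rel;on=p+M.apply(ro);print(on,Tn.as_euler('ZYX'))
P=on+Tn.apply([(.205,.025,0),(.205,-.025,0),(.105,-.025,0),(.105,.025,0),(-.11,0,0)])
ims=[]
for n,im in(("scene",a),("top",b)):
    c=proj(n,P[:4]).mean(0);x,y=int(c[0])-45,int(c[1])-45
    z=cv2.resize(im[y:y+90,x:x+90],None,fx=4.4,fy=4.4,interpolation=cv2.INTER_NEAREST)
    for u in proj(n,P): cv2.circle(z,tuple(((u-(x,y)+.5)*4.4).astype(int)),3,(0,0,255),1)
    ims.append(z);print(n,x,y,proj(n,P).round(1).tolist())
cv2.imwrite("pics/lift.png",np.hstack(ims))
E
```

```text
clock: 3.47
ee_pos: [0.5084, 0.2937, 0.2016]
tool_rot: [0.011, -0.028, 0.923, -0.383]
ft_force: [0.5, 0.8, -2.1]
gripper_width: 0.166
grip_force: 107.4
[0.50827059 0.29357354 0.20076678] [ 0.19735841 -0.70439374 -1.72505396]
[ 0.01023378  0.00032522 -0.01914899] [ 3.14095679e+00  4.85230317e-04 -2.35602135e+00]
[0.49726397 0.30673038 0.21408113] [ 0.06010411  0.00209285 -0.00101259]
scene 300 185 [[342.2, 244.0], [324.7, 235.3], [348.9, 217.8], [366.0, 225.7], [400.7, 189.1]]
top 125 140 [[161.4, 169.4], [177.8, 168.0], [179.7, 200.9], [163.1, 202.3], [175.6, 273.9]]
```

View pics/lift.png

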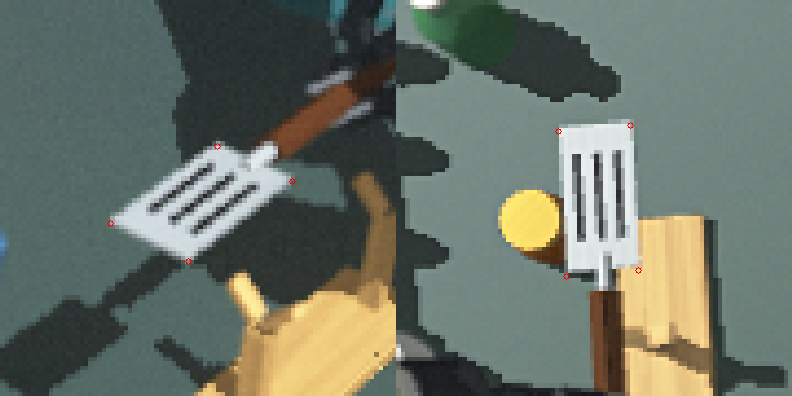

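The predicted corners match the picture to about 1 px (blade centre near (343,231) in the scene view), so the turner is rigid and level in the grip. Next is the pose in front of the trivet.

```bash
cat >> h.py <<'E'
def tgt(o,yaw,roll=0,pitch=0):
    r=np.load("rel.npz");M=R.from_euler('ZYX',[yaw,pitch,roll])*R.from_quat(r["q"]).inv();return np.array(o)-M.apply(r["o"]),M
def turner():
    r=np.load("rel.npz");s,p,M=cur();return p+M.apply(r["o"]),(M*R.from_quat(r["q"])).as_euler('ZYX')
TR=np.array([.594,.0085]);TY=.055
def ins(s,z): return tgt([TR[0]+s*np.cos(TY),TR[1]+s*np.sin(TY),z],TY)
E
python3 - <<'E'
from h import *
a=ins(-.262,.20);b=ins(-.262,.078);delta(*a);delta(*b,a)
E
```

```text
d [ 0.1831 -0.2033  0.2242] rv [-0.001   0.0021  0.0051] rows>= 9.0
d [0.     0.0863 0.0863] rv [0. 0. 0.] rows>= 3.0
```

```bash
python3 inch.py '0.012 -0.013 0.015 0 0 0;0.035 -0.04 0.043 0 0 0;0.06 -0.066 0.074 0 0.001 0.002;0.08 -0.09 0.1 0 0.001 0.002;0.1 -0.112 0.123 0 0.001 0.003;0.12 -0.134 0.147 0 0.001 0.003;0.14 -0.156 0.172 0 0.002 0.004;0.16 -0.178 0.197 -0.001 0.002 0.005;0.175 -0.195 0.215 -0.001 0.002 0.005;0.1831 -0.2033 0.2242 -0.001 0.0021 0.0051;0.1831 -0.2033 0.2242 -0.001 0.0021 0.0051;0.1831 -0.2033 0.2242 -0.001 0.0021 0.0051'
python3 - <<'E'
from h import *
print(turner());s=robot.observe();print(s["joint_positions"].round(2),s["ft_force"])
b=ins(-.262,.078);delta(*b)
E
```

```text
clock: 4.57
ee_pos: [0.3433, -0.0192, 0.1869]
tool_rot: [0.011, -0.024, 0.924, -0.382]
ft_force: [0.1, 0.1, -2.2]
gripper_width: 0.166
grip_force: 107.5
(array([ 0.33233122, -0.00596754,  0.20018683]), array([ 0.0539157 , -0.00176801,  0.00126594]))
[ 0.44 -0.52  2.2  -0.73  1.77 -1.22] [ 0.09838189  0.11016565 -2.18627997]
d [0.0002 0.0863 0.0865] rv [ 0.0013  0.0005 -0.002 ] rows>= 3.0
```

```bash
python3 inch.py '0 0.01 0.01 0 0 0;0 0.03 0.03 0 0 0;0 0.05 0.05 0 0 0;0 0.07 0.07 0.001 0 -0.001;0 0.0863 0.0863 0.001 0 -0.002;0 0.0863 0.0863 0.001 0 -0.002;0 0.0863 0.0863 0.001 0 -0.002;0 0.0863 0.0863 0.001 0 -0.002'
python3 - <<'E'
from h import *
print(turner());s=robot.observe();print(s["joint_positions"].round(2))
delta(*ins(-.150,.078))
ims=[]
for n,(x,y) in(("scene",(225,170)),("top",(225,170))):
    im=robot.read_camera(n);cv2.imwrite(f"pics/{n}4.png",im);ims.append(cv2.resize(im[y:y+95,x:x+95],None,fx=4.2,fy=4.2,interpolation=cv2.INTER_NEAREST))
cv2.imwrite("pics/preins.png",np.hstack(ims))
E
```

```text
clock: 5.23
ee_pos: [0.3444, -0.0182, 0.066]
tool_rot: [0.011, -0.026, 0.923, -0.383]
ft_force: [0.2, 0.7, -0.5]
gripper_width: 0.163
grip_force: 107.5
(array([ 0.33344412, -0.00503582,  0.07929476]), array([ 0.05692424, -0.00028604, -0.00022292]))
[ 0.44 -0.38  2.31 -0.71  1.57 -1.05]
d [-0.1109  0.0003  0.0016] rv [-0.0002  0.0016  0.0012] rows>= 3.0
```

View pics/preins.png

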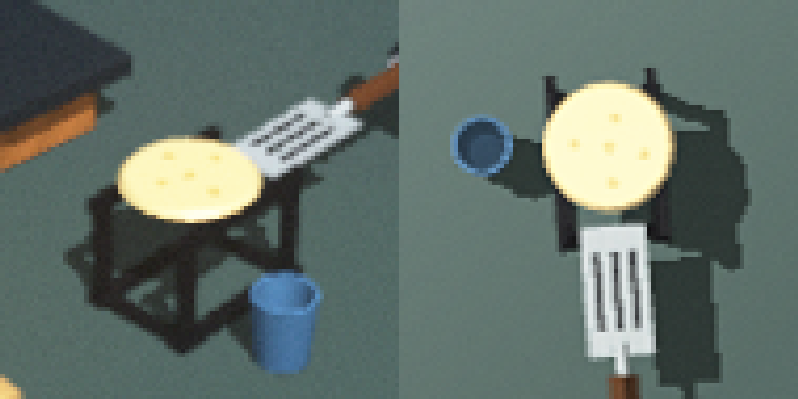

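The top view shows the blade tip centred at column 613 of the crop and the gap centred at about 614, so it lines up, just short of the oatcake. I'll slide it in.

```bash
python3 inch.py '-0.005 0 0 0 0 0;-0.015 0 0 0 0 0;-0.027 0 0.0005 0 0 0;-0.04 0 0.001 0 0.001 0;-0.053 0 0.001 0 0.001 0;-0.066 0 0.0015 0 0.001 0;-0.079 0 0.0015 0 0.001 0.001;-0.092 0 0.0015 0 0.001 0.001;-0.103 0 0.0015 0 0.0015 0.001;-0.111 0 0.0015 0 0.0015 0.001;-0.111 0 0.0015 0 0.0015 0.001;-0.111 0 0.0015 0 0.0015 0.001'
python3 - <<'E'
from h import *
print(turner());s=robot.observe();print(s["joint_positions"].round(2),s["ft_force"])
delta(*ins(-.150,.130))
ims=[]
for n,(x,y) in(("scene",(225,170)),("top",(225,170))):
    im=robot.read_camera(n);cv2.imwrite(f"pics/{n}5.png",im);ims.append(cv2.resize(im[y:y+95,x:x+95],None,fx=4.2,fy=4.2,interpolation=cv2.INTER_NEAREST))
cv2.imwrite("pics/ins.png",np.hstack(ims))
E
```

```text
clock: 6.33
ee_pos: [0.4549, -0.0136, 0.0644]
tool_rot: [0.01, -0.025, 0.924, -0.383]
ft_force: [-0.9, -0.4, -1.8]
gripper_width: 0.165
grip_force: 107.5
(array([ 4.43964036e-01, -3.59503327e-04,  7.77199647e-02]), array([ 5.42990949e-02, -7.01184844e-05,  9.45088865e-05]))
[ 0.35 -0.11  2.1  -0.75  1.48 -1.07] [-0.94862767 -0.3991324  -1.78859334]
d [-0.0003 -0.0365 -0.0374] rv [ 0.0001 -0.0004 -0.0005] rows>= 2.0
```

View pics/ins.png

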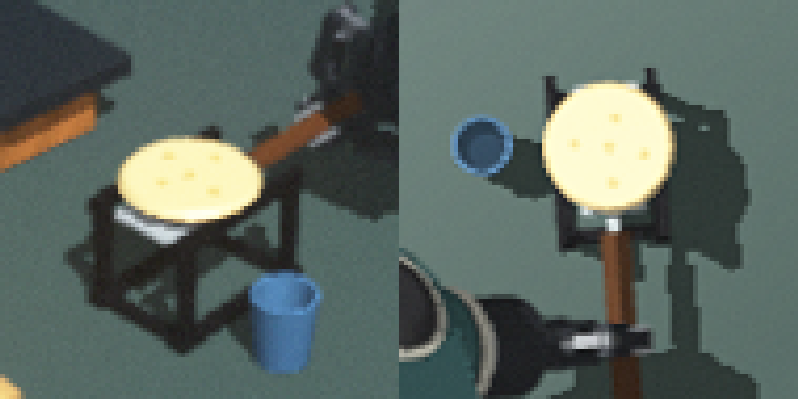

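The blade is under the oatcake, its tip just showing beyond the far rim (around (610,85)). I'll lift gently.

```bash
python3 inch.py '0 -0.003 -0.003 0 0 0;0 -0.006 -0.006 0 0 0;0 -0.008 -0.008 0 0 0;0 -0.01 -0.01 0 0 0;0 -0.013 -0.013 0 0 0;0 -0.017 -0.017 0 0 0;0 -0.022 -0.022 0 0 0;0 -0.027 -0.027 0 0 0;0 -0.032 -0.032 0 0 0;0 -0.037 -0.037 0 0 0;0 -0.037 -0.037 0 0 0;0 -0.037 -0.037 0 0 0'
python3 - <<'E'
from h import *
sl=[("top",(.12,.135,0),(333,169.5)),("top",(.12,-.135,0),(414.5,169.5)),("top",(-.12,-.135,0),(415.5,242.5)),("top",(-.12,.135,0),(333,241.5))]
print("slab",*fit(sl,(.59,-.32,.07,0),(1,1,0,1)))
print(turner(),robot.observe()["ft_force"])
for n in("scene","top"):
    im=robot.read_camera(n);cv2.imwrite(f"pics/{n}6.png",im)
    hsv=cv2.cvtColor(im,cv2.COLOR_BGR2HSV);x,y=(225,150)
    m=cv2.inRange(hsv[y:y+95,x:x+95],(15,30,200),(35,140,255));mm=cv2.moments(m,True);print(n,mm['m10']/mm['m00']+x,mm['m01']/mm['m00']+y,mm['m00'])
    old=cv2.imread(f"pics/{n}0.png");hsv=cv2.cvtColor(old,cv2.COLOR_BGR2HSV)
    m=cv2.inRange(hsv[y:y+95,x:x+95],(15,30,200),(35,140,255));mm=cv2.moments(m,True);print(n,mm['m10']/mm['m00']+x,mm['m01']/mm['m00']+y,mm['m00'])
E
```

```text
clock: 7.43
ee_pos: [0.455, -0.0135, 0.117]
tool_rot: [0.011, -0.025, 0.924, -0.382]
ft_force: [-0.1, -0.1, -2.0]
gripper_width: 0.169
grip_force: 107.6
slab [ 0.59383544 -0.31715908  0.07       -0.02780898] [[-0.4 -0.7]
 [ 0.2  0. ]
 [ 0.5  0.1]
 [-0.3  0.4]]
(array([ 4.44005472e-01, -2.84892142e-04,  1.30269889e-01]), array([ 0.05458689, -0.00085878,  0.00037191])) [-0.06790198 -0.07049927 -1.97822149]
scene 269.40449438202245 199.47003745318352 534.0
scene 269.49706457925635 212.11545988258317 511.0
top 273.78851174934726 202.75065274151436 766.0
top 274.121546961326 204.3218232044199 724.0
```

The oatcake is on the blade and clear of the trivet: both views put its centroid up and unshifted sideways. Next I'll measure the slab height with code-detected corners and work out the carry.

Run:
```python
from h import *
pts=[]
for n,seed in(("top",(374,205)),("scene",(205,183))):
    im=cv2.GaussianBlur(cv2.imread(f"pics/{n}0.png"),(3,3),0);m=np.zeros((422,562),np.uint8)
    cv2.floodFill(im,m,seed,0,(8,)*3,(8,)*3,4|cv2.FLOODFILL_FIXED_RANGE|cv2.FLOODFILL_MASK_ONLY|(255<<8));m=cv2.morphologyEx(m[1:-1,1:-1],cv2.MORPH_CLOSE,np.ones((5,5)))
    c=max(cv2.findContours(m,0,1)[0],key=cv2.contourArea);h=cv2.convexHull(c)
    for e in np.arange(2,15,.5):
        a=cv2.approxPolyDP(h,e,True)[:,0]
        if len(a)<=4:break
    print(n,cv2.contourArea(h),a.tolist())
    L=[(.12,.135,0),(.12,-.135,0),(-.12,-.135,0),(-.12,.135,0)]
    W=proj(n,[np.array(l)+(.594,-.317,.07) for l in L])
    for l,w in zip(L,W):
        u=a[np.argmin(((a-w)**2).sum(1))];pts.append((n,l,u.astype(float)))
print(*fit(pts,(.594,-.317,.07,0)))
delta(*tgt([.42,-.22,.135],-.02))
```

```text
top 5832.5 [[413, 170], [414, 241], [333, 240], [333, 170]]
scene 2846.5 [[255, 186], [198, 209], [157, 183], [208, 157]]
[ 0.59412217 -0.31595937  0.05906502 -0.02672689] [[-1.1 -0.6]
 [ 0.4 -0. ]
 [ 0.8  1.6]
 [-0.9  2. ]
 [-0.5  2.9]
 [-6.1 -3.3]
 [-0.8  1.1]
 [ 1.2 -0.4]]
d [ 0.0366 -0.1585  0.1509] rv [0.     0.0525 0.053 ] rows>= 6.0
```

```bash
python3 inch.py '0.0007 -0.0029 0.0027 0 0.001 0.001;0.0023 -0.01 0.0095 0 0.003 0.003;0.0049 -0.0214 0.0204 0 0.007 0.007;0.0086 -0.0371 0.0353 0 0.012 0.012;0.0128 -0.0556 0.053 0 0.018 0.019;0.0175 -0.0756 0.072 0 0.025 0.025;0.0221 -0.0957 0.0911 0 0.032 0.032;0.0264 -0.1143 0.1088 0 0.038 0.038;0.0303 -0.1314 0.1251 0 0.044 0.044;0.0333 -0.1442 0.1373 0 0.048 0.048;0.0353 -0.1528 0.1455 0 0.051 0.051;0.0366 -0.1585 0.1509 0 0.0525 0.053'
python3 inch.py '0 0 0 0 0 0;0 0 0 0 0 0;0 0 0 0 0 0'
python3 - <<'E'
from h import *
print(turner());s=robot.observe();print(s["joint_positions"].round(2),s["ft_force"])
ims=[]
for n,(x,y) in(("scene",(150,120)),("top",(280,155))):
    im=robot.read_camera(n);cv2.imwrite(f"pics/{n}7.png",im);ims.append(cv2.resize(im[y:y+130,x:x+150],None,fx=2.6,fy=2.6,interpolation=cv2.INTER_NEAREST))
cv2.imwrite("pics/carry.png",np.hstack(ims))
E
```

```text
clock: 8.53
ee_pos: [0.4291, -0.2358, 0.1218]
tool_rot: [-0.004, 0.01, 0.924, -0.383]
ft_force: [0.5, 0.1, -2.5]
gripper_width: 0.164
grip_force: 107.5
clock: 8.78
ee_pos: [0.43, -0.2336, 0.1218]
tool_rot: [-0.004, 0.009, 0.924, -0.383]
ft_force: [1.4, 0.0, -2.0]
gripper_width: 0.168
grip_force: 107.5
(array([ 0.42006939, -0.2196383 ,  0.13511734]), array([-0.0196713 , -0.00012949,  0.00016394]))
[-0.12 -0.31  2.16 -0.82  1.3  -1.44] [ 1.36397604  0.01817415 -1.99541363]
```

View pics/carry.png

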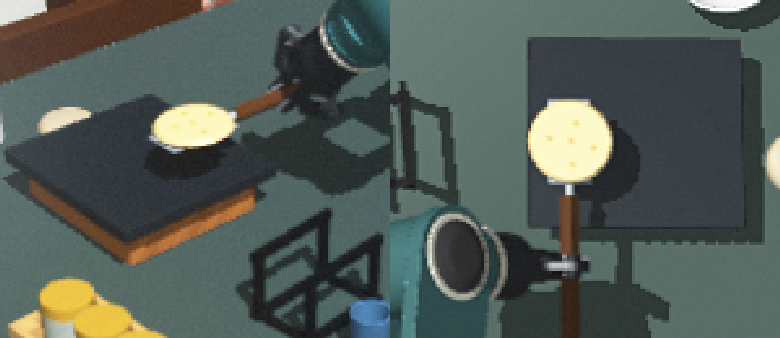

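The oatcake sits centred on the blade, at (570,142) in the top crop, over the left half of the slab. Next I'll compute the tilt path, which turns about the oatcake's lower rim.

```bash
cat >> h.py <<'E'
F=-.27
def flip(phi,z=None,r=.05,m=.002):
    a=np.radians(phi);return tgt([.42,F+r*np.cos(a),.07+r*np.sin(a)+m if z is None else z],-.02,a)
def rows(ref,ts):
    p0,M0=ref
    for p,M in ts: print(" ".join("%g"%v for v in np.r_[M0.inv().apply(p-p0).round(4),(M0.inv()*M).as_rotvec().round(3)]),end=";\n")
E
python3 - <<'E'
from h import *
ref=tgt([.42,-.22,.135],-.02)
c1=[flip(*a) for a in [(1,.132),(2,.126),(4,.119),(6,.112),(8,.105),(10,.099),(12,.095),(14,.092),(16,.090),(17,.089),(18,.089),(19,.089)]]
rows(ref,c1)
print();rows(c1[-1],[flip(p) for p in range(22,58,3)])
E
```

```text
0 0.0025 0.0021 -0.017 0 -0;
0 0.007 0.0064 -0.035 0 -0;
0 0.0126 0.0114 -0.07 0 -0;
-0 0.0181 0.0164 -0.105 0 -0;
-0 0.0235 0.0214 -0.14 0 -0;
-0 0.0283 0.0258 -0.175 0 -0;
-0 0.0315 0.0287 -0.209 0 -0;
-0 0.034 0.031 -0.244 0 -0;
-0 0.0357 0.0325 -0.279 0 -0;
-0 0.0366 0.0333 -0.297 0 -0;
-0 0.0367 0.0334 -0.314 0 -0;
-0 0.0369 0.0335 -0.332 0 -0;

-0 -0.0006 -0.0012 -0.052 0 -0;
-0 -0.0016 -0.0029 -0.105 0 -0;
-0.0001 -0.0026 -0.0046 -0.157 0 -0;
-0.0001 -0.0038 -0.0063 -0.209 0 -0;
-0.0001 -0.0051 -0.0079 -0.262 0 -0;
-0.0001 -0.0064 -0.0094 -0.314 0 -0;
-0.0002 -0.0078 -0.0108 -0.367 0 -0;
-0.0002 -0.0093 -0.0122 -0.419 0 -0;
-0.0003 -0.0109 -0.0135 -0.471 0 -0;
-0.0003 -0.0125 -0.0147 -0.524 0 -0;
-0.0003 -0.0142 -0.0158 -0.576 0 -0;
-0.0004 -0.0159 -0.0168 -0.628 0 -0;
```

```bash
python3 inch.py '0 0.0025 0.0021 -0.017 0 0;0 0.007 0.0064 -0.035 0 0;0 0.0126 0.0114 -0.07 0 0;0 0.0181 0.0164 -0.105 0 0;0 0.0235 0.0214 -0.14 0 0;0 0.0283 0.0258 -0.175 0 0;0 0.0315 0.0287 -0.209 0 0;0 0.034 0.031 -0.244 0 0;0 0.0357 0.0325 -0.279 0 0;0 0.0366 0.0333 -0.297 0 0;0 0.0367 0.0334 -0.314 0 0;0 0.0369 0.0335 -0.332 0 0'
python3 - <<'E'
from h import *
print(turner());s=robot.observe();print(s["joint_positions"].round(2),s["ft_force"])
E
python3 inch.py '0 -0.0006 -0.0012 -0.052 0 0;0 -0.0016 -0.0029 -0.105 0 0;0 -0.0026 -0.0046 -0.157 0 0;0 -0.0038 -0.0063 -0.209 0 0;0 -0.0051 -0.0079 -0.262 0 0;0 -0.0064 -0.0094 -0.314 0 0;0 -0.0078 -0.0108 -0.367 0 0;0 -0.0093 -0.0122 -0.419 0 0;0 -0.0109 -0.0135 -0.471 0 0;0 -0.0125 -0.0147 -0.524 0 0;0 -0.0142 -0.0158 -0.576 0 0;-0.0004 -0.0159 -0.0168 -0.628 0 0'
python3 - <<'E'
from h import *
print(turner());s=robot.observe();print(s["joint_positions"].round(2),s["ft_force"])
ims=[]
for n,(x,y) in(("scene",(150,120)),("top",(280,155))):
    im=robot.read_camera(n);cv2.imwrite(f"pics/{n}8.png",im);ims.append(cv2.resize(im[y:y+130,x:x+150],None,fx=2.6,fy=2.6,interpolation=cv2.INTER_NEAREST))
cv2.imwrite("pics/tilt.png",np.hstack(ims))
c=flip(55);rows(c,[flip(p,r=.05-.0003*max(0,min(p-58,20)),m=.001) for p in range(58,94,3)])
E
```

```text
clock: 9.88
ee_pos: [0.4301, -0.2315, 0.072]
tool_rot: [-0.002, 0.01, 0.974, -0.224]
ft_force: [-0.3, 0.7, -2.7]
gripper_width: 0.168
grip_force: 107.5
(array([ 0.42002972, -0.22262649,  0.08906977]), array([-0.01989693, -0.0004556 ,  0.33329141]))
[-0.3  -0.29  2.13 -0.47  1.21 -1.7 ] [-0.32240937  0.65345333 -2.66300266]
clock: 10.88
ee_pos: [0.4306, -0.2387, 0.0947]
tool_rot: [0.002, 0.01, 0.996, 0.088]
ft_force: [0.5, 0.4, -1.6]
gripper_width: 0.167
grip_force: 107.6
(array([ 0.42023057, -0.24149995,  0.11356383]), array([-0.01990287, -0.00197491,  0.96247124]))
[-0.64 -0.16  1.94  0.15  1.46 -2.22] [ 0.50650645  0.35604342 -1.63145015]
-0 -0.0011 -0.0008 -0.052 0 -0;
-0.0001 -0.0026 -0.0019 -0.105 0 -0;
-0.0002 -0.0042 -0.0028 -0.157 0 -0;
-0.0002 -0.0058 -0.0037 -0.209 0 -0;
-0.0003 -0.0074 -0.0044 -0.262 0 -0;
-0.0003 -0.0089 -0.005 -0.314 0 -0;
-0.0004 -0.0105 -0.0056 -0.367 0 -0;
-0.0004 -0.0119 -0.0063 -0.419 0 -0;
-0.0005 -0.0132 -0.0074 -0.471 0 -0;
-0.0005 -0.0145 -0.0086 -0.524 0 -0;
-0.0005 -0.0159 -0.0096 -0.576 0 -0;
-0.0006 -0.0173 -0.0106 -0.628 0 -0;
```

View pics/tilt.png

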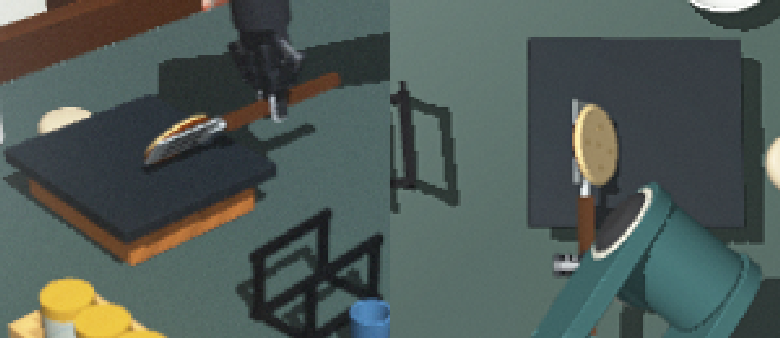

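The oatcake leans on the blade, rim on the slab, blade at 55° (top crop (597,145)). Joint 6 is nearing its limit (−2.22 of −2.97), so I'll yaw the turner clockwise about the foot while I keep rolling.

```bash
cat >> h.py <<'E'
def flipy(phi,yaw,r=.05,m=.001,foot=(.574,F),z=None):
    a=np.radians(phi);h=np.array([np.cos(yaw),np.sin(yaw)]);l=np.array([-h[1],h[0]])
    b=np.array(foot)+r*np.cos(a)*l-.155*h
    return tgt([*b,.07+r*np.sin(a)+m if z is None else z],yaw,a)
E
python3 - <<'E'
from h import *
c=flip(55);c3=[flipy(p,-.02-.02*(i+1),r=.05-.0003*max(0,min(p-58,20))) for i,p in enumerate(range(58,94,3))]
rows(c,c3)
E
```

```text
-0.0002 0.0048 0.0002 -0.052 -0.004 0.02;
-0.0008 0.0061 -0.0004 -0.105 -0.009 0.039;
-0.0014 0.0073 -0.0008 -0.157 -0.015 0.058;
-0.002 0.0086 -0.0011 -0.209 -0.022 0.077;
-0.0026 0.0098 -0.0014 -0.262 -0.03 0.096;
-0.0032 0.011 -0.0015 -0.314 -0.039 0.114;
-0.0038 0.0122 -0.0016 -0.366 -0.049 0.132;
-0.0044 0.0136 -0.0018 -0.418 -0.06 0.149;
-0.005 0.0151 -0.0025 -0.47 -0.072 0.166;
-0.0056 0.0165 -0.0031 -0.522 -0.085 0.183;
-0.0062 0.0179 -0.0037 -0.574 -0.099 0.199;
-0.0067 0.0192 -0.0041 -0.625 -0.114 0.215;
```

```bash
sed -i 's/foot=(.574,F)/foot=(.575,F-.003)/' h.py
python3 - <<'E'
from h import *
c=flip(55);c3=[flipy(p,-.02-.02*(i+1),r=.05-.0003*max(0,min(p-58,20))) for i,p in enumerate(range(58,94,3))]
rows(c,c3)
E
```

```text
-0.0012 0.0019 -0.0003 -0.052 -0.004 0.02;
-0.0019 0.0032 -0.0009 -0.105 -0.009 0.039;
-0.0025 0.0044 -0.0013 -0.157 -0.015 0.058;
-0.0031 0.0056 -0.0017 -0.209 -0.022 0.077;
-0.0037 0.0069 -0.0019 -0.262 -0.03 0.096;
-0.0043 0.0081 -0.002 -0.314 -0.039 0.114;
-0.0049 0.0093 -0.0021 -0.366 -0.049 0.132;
-0.0054 0.0106 -0.0023 -0.418 -0.06 0.149;
-0.006 0.0122 -0.003 -0.47 -0.072 0.166;
-0.0066 0.0136 -0.0036 -0.522 -0.085 0.183;
-0.0072 0.015 -0.0042 -0.574 -0.099 0.199;
-0.0078 0.0163 -0.0047 -0.625 -0.114 0.215;
```

```bash
python3 inch.py '-0.0005 0.0018 -0.0003 -0.052 -0.004 0.02;-0.0012 0.0032 -0.0009 -0.105 -0.009 0.039;-0.002 0.0044 -0.0013 -0.157 -0.015 0.058;-0.003 0.0056 -0.0017 -0.209 -0.022 0.077;-0.0037 0.0069 -0.0019 -0.262 -0.03 0.096;-0.0043 0.0081 -0.002 -0.314 -0.039 0.114;-0.0049 0.0093 -0.0021 -0.366 -0.049 0.132;-0.0054 0.0106 -0.0023 -0.418 -0.06 0.149'
python3 - <<'E'
from h import *
print(turner());s=robot.observe();print(s["joint_positions"].round(2),s["ft_force"])
for n in("scene","top"): cv2.imwrite(f"pics/{n}9.png",robot.read_camera(n))
ref=flipy(79,-.18,r=.044)
c=[flipy(p,-.20-.02*i,r=.044) for i,p in enumerate(range(82,118,3))]
rows(ref,c)
E
```

```text
clock: 11.65
ee_pos: [0.4361, -0.2283, 0.0983]
tool_rot: [0.026, 0.086, 0.952, 0.291]
ft_force: [1.0, 0.2, -2.7]
gripper_width: 0.166
grip_force: 107.7
(array([ 0.42415186, -0.23677402,  0.11432725]), array([-1.80653852e-01, -7.15865771e-04,  1.37918758e+00]))
[-0.81 -0.02  1.88  0.47  1.64 -2.25] [ 1.03823019  0.1668587  -2.73674375]
-0.0004 0.0017 0 -0.052 -0.012 0.016;
-0.0007 0.0034 0.0001 -0.105 -0.024 0.032;
-0.0011 0.0049 0.0002 -0.157 -0.037 0.047;
-0.0015 0.0064 0.0003 -0.209 -0.051 0.061;
-0.0018 0.0078 0.0005 -0.262 -0.066 0.075;
-0.0022 0.0091 0.0007 -0.314 -0.082 0.088;
-0.0025 0.0104 0.001 -0.366 -0.098 0.1;
-0.0028 0.0115 0.0014 -0.418 -0.116 0.112;
-0.0031 0.0126 0.0018 -0.47 -0.134 0.123;
-0.0034 0.0137 0.0023 -0.522 -0.152 0.132;
-0.0037 0.0147 0.0028 -0.574 -0.172 0.142;
-0.004 0.0156 0.0034 -0.625 -0.192 0.15;
```

Joint 6 is holding at −2.25. I'll carry on past vertical to 115°.

```bash
python3 inch.py '-0.0004 0.0017 0 -0.052 -0.012 0.016;-0.0007 0.0034 0 -0.105 -0.024 0.032;-0.0011 0.0049 0 -0.157 -0.037 0.047;-0.0015 0.0064 0 -0.209 -0.051 0.061;-0.0018 0.0078 0.0005 -0.262 -0.066 0.075;-0.0022 0.0091 0.0007 -0.314 -0.082 0.088;-0.0025 0.0104 0.001 -0.366 -0.098 0.1;-0.0028 0.0115 0.0014 -0.418 -0.116 0.112;-0.0031 0.0126 0.0018 -0.47 -0.134 0.123;-0.0034 0.0137 0.0023 -0.522 -0.152 0.132;-0.0037 0.0147 0.0028 -0.574 -0.172 0.142;-0.004 0.0156 0.0034 -0.625 -0.192 0.15'
python3 - <<'E'
from h import *
print(turner());s=robot.observe();print(s["joint_positions"].round(2),s["ft_force"])
ims=[]
for n,(x,y) in(("scene",(130,120)),("top",(290,150))):
    im=robot.read_camera(n);cv2.imwrite(f"pics/{n}10.png",im);ims.append(cv2.resize(im[y:y+130,x:x+150],None,fx=2.6,fy=2.6,interpolation=cv2.INTER_NEAREST))
cv2.imwrite("pics/flipped.png",np.hstack(ims))
E
```

```text
clock: 12.75
ee_pos: [0.4427, -0.2142, 0.104]
tool_rot: [0.119, 0.171, 0.802, 0.56]
ft_force: [0.6, -0.3, -1.2]
gripper_width: 0.165
grip_force: 107.9
(array([ 0.42610109, -0.22633144,  0.11093529]), array([-4.19660433e-01, -5.90821468e-04,  2.00566491e+00]))
[-0.99  0.17  1.94  0.96  1.84 -2.3 ] [ 0.6404734  -0.257586   -1.21900357]
```

View pics/flipped.png

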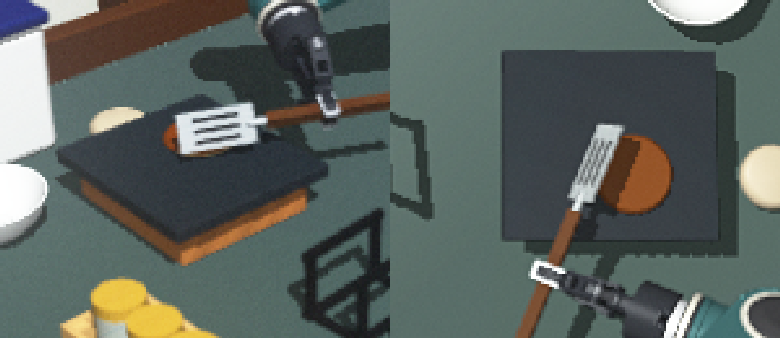

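The oatcake is flipped, brown side up, at about (632,176) in the top crop, well inside the slab. I'll back off upward, then unroll high up.

Run:
```python
from h import *
from scipy.spatial.transform import Rotation
ref=flipy(115,-.42,r=.044)
p,M=ref
rows(ref,[(p+np.array([0,.004,.02]),M),(p+np.array([0,.01,.06]),M),(p+np.array([0,.02,.14]),M)])
p2=p+np.array([0,.02,.14])
rows((p2,M),[tgt([.44,-.12,.26],0.06,0)])
im=cv2.imread("pics/top10.png");m=cv2.inRange(cv2.cvtColor(im,cv2.COLOR_BGR2HSV)[150:260,330:415],(5,120,50),(20,255,255))
c=max(cv2.findContours(m,0,1)[0],key=cv2.contourArea);(u,v),r=cv2.minEnclosingCircle(c);u+=330;v+=150
print(u,v,r,fit([("top",(0,0,0),(u,v))],(.56,-.35,.079,0),(1,1,0,0))[0])
```

```text
0.0016 0.02 -0.0034 0 0 0;
0.0041 0.0595 -0.0119 0 0 0;
0.0083 0.1378 -0.0307 0 0 0;
0.0173 0.0229 0.0551 1.963 0.122 -0.555;
382.9466018676758 216.56796264648438 15.121461868286133 [ 0.55617356 -0.34279052  0.079       0.        ]
```

```bash
python3 inch.py '0.0005 0.006 -0.001 0 0 0;0.0016 0.02 -0.0034 0 0 0;0.003 0.04 -0.0075 0 0 0;0.0041 0.0595 -0.0119 0 0 0;0.006 0.09 -0.019 0 0 0;0.0083 0.1378 -0.0307 0 0 0;0.0083 0.1378 -0.0307 0 0 0;0.0083 0.1378 -0.0307 0 0 0'
python3 inch.py '0.0015 0.002 0.0055 0.18 0.012 -0.055;0.0035 0.0046 0.011 0.29 0.018 -0.08;0.0053 0.007 0.0165 0.4 0.024 -0.11;0.007 0.0092 0.022 0.51 0.03 -0.145;0.0087 0.0115 0.0275 0.62 0.038 -0.175;0.01 0.0137 0.033 0.73 0.045 -0.205;0.012 0.016 0.0385 0.84 0.052 -0.24;0.0138 0.0183 0.044 0.95 0.06 -0.27;0.0155 0.0206 0.05 1.06 0.066 -0.3;0.0173 0.0229 0.0551 1.17 0.073 -0.33;0.0173 0.0229 0.0551 1.28 0.08 -0.36;0.0173 0.0229 0.0551 1.39 0.086 -0.39'
python3 - <<'E'
from h import *
print(turner());s=robot.observe();print(s["joint_positions"].round(2),s["ft_force"])
rows(cur()[1:],[tgt([.44,-.12,.26],0.06,0)])
E
```

```text
clock: 13.52
ee_pos: [0.4429, -0.1944, 0.2477]
tool_rot: [0.121, 0.169, 0.803, 0.558]
ft_force: [0.3, 0.9, -1.4]
gripper_width: 0.17
grip_force: 107.9
clock: 14.52
ee_pos: [0.4512, -0.1331, 0.2474]
tool_rot: [0.05, 0.037, 0.992, -0.107]
ft_force: [-0.2, -1.2, -1.9]
gripper_width: 0.167
grip_force: 107.8
(array([ 0.43933589, -0.12793603,  0.26483098]), array([-0.06303657, -0.10868591,  0.57328106]))
[-0.22 -0.44  1.92 -0.19  1.52 -1.72] [-0.19988707 -1.23157316 -1.91559445]
0.0003 0 0.0007 0.565 0.037 -0.162;
```

```bash
python3 inch.py '0 0 0 0.1 0.007 -0.03;0 0 0 0.2 0.013 -0.06;0 0 0 0.3 0.02 -0.09;0 0 0 0.4 0.027 -0.12;0 0 0 0.5 0.033 -0.145;0 0 0 0.565 0.037 -0.162;0 0 0 0.565 0.037 -0.162;0 0 0 0.565 0.037 -0.162;0 0 0 0.565 0.037 -0.162'
python3 - <<'E'
from h import *
print(turner());print(robot.observe()["joint_positions"].round(2))
rows(cur()[1:],[tgt([*TU[0][:2],.215],TU[1])])
E
```

```text
clock: 15.27
ee_pos: [0.4511, -0.1331, 0.247]
tool_rot: [0.011, -0.026, 0.925, -0.378]
ft_force: [-0.4, 0.5, -1.0]
gripper_width: 0.164
grip_force: 107.8
(array([ 0.44012329, -0.12008353,  0.2604451 ]), array([0.05753645, 0.00024559, 0.00993938]))
[ 0.1  -0.38  2.   -0.77  1.57 -1.51]
-0.0816 0.3337 -0.2639 0.01 -0.002 -0.002;
```

```bash
python3 inch.py '-0.004 0.015 -0.012 0 0 0;-0.01 0.04 -0.032 0 0 0;-0.018 0.07 -0.055 0 0 0;-0.025 0.1 -0.079 0.01 -0.002 -0.002;-0.032 0.13 -0.103 0.01 -0.002 -0.002;-0.039 0.16 -0.127 0.01 -0.002 -0.002;-0.046 0.19 -0.15 0.01 -0.002 -0.002;-0.054 0.22 -0.174 0.01 -0.002 -0.002;-0.061 0.25 -0.198 0.01 -0.002 -0.002;-0.069 0.28 -0.222 0.01 -0.002 -0.002;-0.076 0.31 -0.245 0.01 -0.002 -0.002;-0.0816 0.3337 -0.2639 0.01 -0.002 -0.002'
python3 inch.py '0 0 0 0 0 0;0 0 0 0 0 0;0 0 0 0 0 0;0 0 0 0 0 0'
python3 - <<'E'
from h import *
print(turner());print(robot.observe()["joint_positions"].round(2))
a=tgt([TU[0][0],TU[0][1],.215],TU[1]);rows(cur()[1:],[a])
rows(a,[tgt([*TU[0][:2],z],TU[1]) for z in (.13,.1,.0965,.0955)])
for n in("scene","top"): cv2.imwrite(f"pics/{n}11.png",robot.read_camera(n))
# compare with picture 3 (after the lift, turner origin z .2141)
o,e=turner();T=R.from_euler('ZYX',e);P=o+T.apply([(.205,.025,0),(.205,-.025,0),(.105,-.025,0),(.105,.025,0)])
for n in("scene","top"):
  for k in(3,11):
    im=cv2.imread(f"pics/{n}{k}.png");c=proj(n,P).mean(0).astype(int)
    w=im[c[1]-30:c[1]+30,c[0]-30:c[0]+30].astype(int);m=((w.min(2)>150)&(np.ptp(w,axis=2)<40)).astype(np.uint8)
    cc=max(cv2.findContours(m,0,1)[0],key=cv2.contourArea);(x,y),s,a=cv2.minAreaRect(cc);print(n,k,x+c[0]-30,y+c[1]-30,s,a)
E
```

```text
clock: 16.27
ee_pos: [0.5094, 0.2957, 0.2006]
tool_rot: [0.011, -0.027, 0.924, -0.382]
ft_force: [0.2, -0.7, -1.1]
gripper_width: 0.164
grip_force: 107.9
clock: 16.6
ee_pos: [0.5089, 0.2926, 0.2015]
tool_rot: [0.011, -0.027, 0.923, -0.383]
ft_force: [-0.7, 0.3, -1.0]
gripper_width: 0.161
grip_force: 108.0
(array([0.49788864, 0.30577396, 0.21476986]), array([ 0.05850829,  0.00032549, -0.00073148]))
[ 0.75  0.23  1.5  -0.62  1.91 -0.94]
0.0002 0.0007 -0.0011 -0.001 -0.001 -0.001;
0 0.0601 0.0601 0 0 0;
0 0.0813 0.0813 0 0 0;
0 0.0838 0.0838 0 0 0;
0 0.0845 0.0845 0 0 0;
scene 3 345.92162322998047 229.82973098754883 (17.86571502685547, 39.92215347290039) 53.97262954711914
scene 11 345.22000312805176 229.46000289916992 (17.799999237060547, 39.0) 53.13010025024414
top 3 170.93823623657227 186.19705963134766 (37.50458908081055, 16.87322998046875) 85.60128784179688
top 11 171.39495468139648 186.08185577392578 (37.674560546875, 16.805809020996094) 85.76361083984375
```

The turner is still held exactly as after the lift. I'll lower it into the notches.

```bash
python3 inch.py '0 0.015 0.013 0 0 0;0 0.035 0.033 0 0 0;0 0.053 0.051 0 0 0;0 0.065 0.063 0 0 0;0 0.073 0.071 0 0 0;0 0.078 0.0765 0 0 0;0 0.081 0.0795 0 0 0;0 0.083 0.0815 0 0 0;0 0.0845 0.083 0 0 0;0 0.085 0.0835 0 0 0;0 0.085 0.0835 0 0 0;0 0.085 0.0835 0 0 0'
python3 - <<'E'
from h import *
print(turner());print(robot.observe()["ft_force"])
E
```

```text
clock: 17.7
ee_pos: [0.5088, 0.2947, 0.083]
tool_rot: [0.012, -0.027, 0.923, -0.383]
ft_force: [-1.1, -2.4, 6.8]
gripper_width: 0.169
grip_force: 108.3
(array([0.49772938, 0.30781791, 0.09627715]), array([ 0.05968931, -0.00063951, -0.0016526 ]))
[-1.09481946 -2.44988431  6.7920966 ]
```

It is seated in contact, with about 7 N up. I'll release and back out.

```bash
python3 inch.py '0 0 0 0 0 0;0 0 0 0 0 0;0 0 0 0 0 0;0 0 0 0 0 0;0 0 0 0 0 0;0 0 0 0 0 0;0 0 0 0 0 0;0 0 0 0 0 0;0 0 0 0 0 0;0 0 0 0 0 0' 1.0
python3 inch.py '0 0 -0.01 0 0 0;0 0 -0.03 0 0 0;0 0 -0.055 0 0 0;0 0 -0.085 0 0 0;0 0 -0.12 0 0 0;0 0 -0.15 0 0 0;0 0 -0.15 0 0 0;0 0 -0.15 0 0 0;0 0 -0.15 0 0 0'
python3 - <<'E'
from h import *
for n in("scene","top"): cv2.imwrite(f"pics/{n}12.png",robot.read_camera(n))
a=cv2.imread("pics/scene12.png")[150:310,150:420];b=cv2.imread("pics/top12.png")[160:280,150:450]
o=np.zeros((600,800,3),np.uint8);a=cv2.resize(a,None,fx=2,fy=2);b=cv2.resize(b,None,fx=2.2,fy=2.2,interpolation=cv2.INTER_NEAREST)
o[:320,:540]=a;o[325:325+264,:660]=b;cv2.imwrite("pics/end.png",o)
P=TU[0]+R.from_euler('z',TU[1]).apply([(.205,.025,0),(.205,-.025,0),(.105,-.025,0),(.105,.025,0)])
for n in("scene","top"):
  for k in(0,12):
    im=cv2.imread(f"pics/{n}{k}.png");c=proj(n,P).mean(0).astype(int)
    w=im[c[1]-30:c[1]+30,c[0]-30:c[0]+30].astype(int);m=((w.min(2)>150)&(np.ptp(w,axis=2)<40)).astype(np.uint8)
    cc=max(cv2.findContours(m,0,1)[0],key=cv2.contourArea);(x,y),s,g=cv2.minAreaRect(cc);print(n,k,x+c[0]-30,y+c[1]-30,s,g)
E
```

```text
clock: 18.53
ee_pos: [0.5084, 0.2946, 0.0817]
tool_rot: [0.011, -0.027, 0.923, -0.383]
ft_force: [0.1, -0.2, 0.5]
gripper_width: 0.999
grip_force: 0.0
clock: 19.28
ee_pos: [0.502, 0.4006, 0.1871]
tool_rot: [0.011, -0.028, 0.923, -0.384]
ft_force: [0.2, 0.0, -1.2]
gripper_width: 0.998
grip_force: 0.0
scene 0 341.8157043457031 268.5665512084961 (17.597896575927734, 37.839603424072266) 51.709835052490234
scene 12 341.8157043457031 268.5665512084961 (17.597896575927734, 37.839603424072266) 51.709835052490234
top 0 179.00339889526367 191.5712661743164 (34.912818908691406, 15.648935317993164) 87.27368927001953
top 12 179.00113677978516 191.52375602722168 (35.00794982910156, 15.648935317993164) 87.27368927001953
```

View pics/end.png

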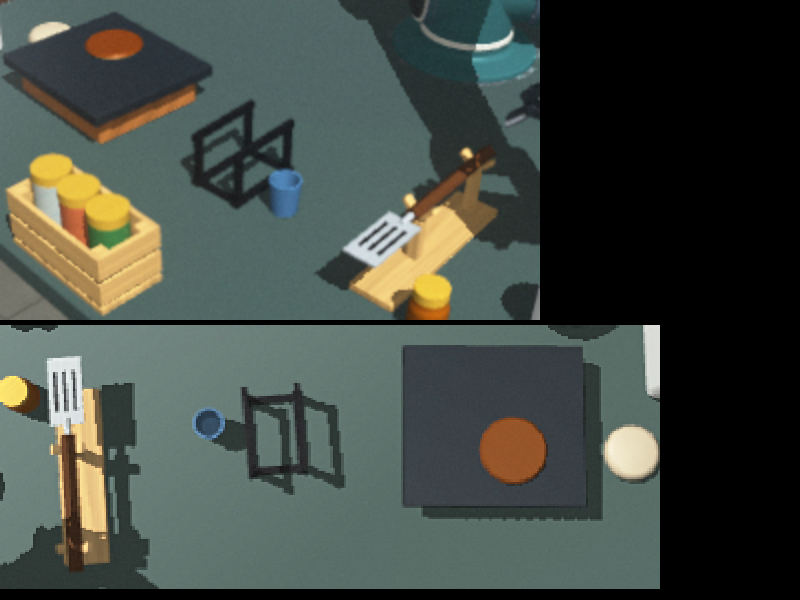

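The oatcake lies flat and brown side up inside the slab, at about (513,450) in the lower view. The turner is back in its notches with its blade at the same pixel position as at the start. I'll hand the job in.

```bash
python3 -c "
from plant import robot
print(robot.finish_job())"
```

```text
the job is handed in; nothing more can be done
None
```

I flipped the oatcake onto the slab, brown side up and wholly on it, and laid the turner back in its rest where it started. I handed the job in after about 19 s of robot time; the hand-in returned no verdict, so the result rests on the final pictures.

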